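# Square a slide carrier against the pins of a microscope base and lock it

### The job

The slide carrier lies askew on the light base of the microscope. Turn it in place by pushing its free near-left corner while its opposite corner bears on the pins at the right, until its long side is pressed firmly home (about 6 N) on both side pins and its right end is up against the end pin; then swing the cam lever all the way round to lock it there. It holds glass slides: slide it without lifting it, feel for the stops and never push it with more than 15 N, and leave the other things on the bench where they are.

Things in the scene. Friction and masses are not known exactly. Their poses are not given: they have to be found in the camera images.
- base: White slab-shaped light base of a stereo microscope, 270 x 320 mm, fixed on the bench. Origin: centre of its underside; x points from the robot's side to the far side, y left, z up. Its flat black top plate lies at z = 56 mm. With the carrier fully home their axes are parallel, the carrier's far long side lies at base x = 30 and its right end at y = -84 mm. All is rigid.
- carrier: Aluminium slide carrier, a plate 46 (x) by 168 (y) by 12 mm with two glass slides end to end in its top, loose on corner feet 1.5 mm high (top at z = 13.5). 0.2 to 0.37 kg; sliding takes 1 to 5 N. Origin: its far right corner, underside of the feet; it spans x -46 to 0, y 0 to 168. It starts turned 8 to 18 degrees anticlockwise (left end nearer the robot), that corner close to the right side pin and the end pin.
- corner_right (a point): Top edge of the carrier's far right corner, the one that bears on the pins at the right (carrier frame 0, 0, 13.5 mm).
- corner_left (a point): Top edge of the carrier's far left corner (carrier frame 0, 168, 13.5 mm).
- corner_push (a point): Top edge of the carrier's near left corner, the free one to push (carrier frame -46, 168, 13.5 mm).
- pin_right: Right side pin, one of the two at the far right corner: a rigid steel dowel 8 mm thick, 16 mm high. Origin: centre of its foot on the top plate, at base (34, -66) mm. The carrier starts 0 to 5 mm from it.
- pin_left: Left side pin, same size, at base (34, 73) mm.
- pin_end: End pin, same size, at base (23, -88) mm: the stop for the carrier's right end. At the start the carrier's far right corner lies 3 to 8 mm to the left of its home line (y = -84); a push on the opposite corner that leans a little towards the right end brings it to bear here and keeps it there.
- cam (a joint): Angle (rad) of the cam clamp at the carrier's near side: 0 = open (lever points right), 2.62 = locked, at its stop (lever points left and a little towards the robot), starts at 0 to 0.2. It turns clockwise seen from above; at 1.40 the lever points along base -x. Friction (1 N at the knob) holds it where left. Locked, its steel lobe stands 1 mm behind the near long side of a carrier that is home; it runs into one that is not.
- cam_pivot (a point): Axis of the cam clamp, on the top plate, at base (-37, -45, 56) mm.
- cam_knob (a point): Top centre of the upright black knob at the end of the cam lever: a cylinder 16 mm thick, from 9 to 38 mm above the top plate, 52 mm from the pivot. The lever below it (11 mm wide) lies 3 to 9 mm above the top plate.
- petri_dish: Bystander: closed glass dish, 90 mm across, 15 mm high, on the bench to the right of the base. Origin: centre of its underside.
- foam_block: Bystander: round white foam block, 84 mm across, 22 mm high, with a pinned beetle, on the bench to the left. Origin: centre of its underside.
- pump_bottle: Bystander: pump bottle, 72 mm across, 180 mm high, on the bench to the far left. Origin: centre of its underside.
- slide_box: Bystander: green box 100 x 84 x 35 mm, on the bench to the right. Origin: centre of its underside.
Things that resemble listed ones, but are neither listed nor needed, are in the scene too. Several things have the shape of the carrier; the one meant has the colours described above.

How it is judged:
By the outcome, as a careful person would: the job done as asked, in the order asked, and still so for the second after the job is handed in, with the robot touching nothing.
It also fails if it takes over 64 s, if anything falls off the work surface, if the arm or the gripper's body presses on something with over 40 N, if the wrist force passes 120 N, or if a joint passes its speed limit or range.

### The arm

A 7-joint arm with a two-finger parallel gripper is mounted at the origin on the work surface. World frame = base frame: x ahead of the robot, y to its left, z up, the work surface at z = 0. Lengths are in m, angles in rad, forces in N, time in s.
With the tool pointing down it reaches from about 0.4 to 0.85 m from the base axis. Payload 10.4 kg.
Tool frame: the origin (TCP) lies on the centre line of the jaws, within the pads' length; the fingertips stand 11 mm ahead of it and the grasp point (between the pads) lies 8 mm behind it; z points along the fingers, y is the line along which they close (so a half turn about z gives the same grasp; the last joint's range is limited). The gripper opens to 87 mm and grips with 3 to 60 N. Pads are 19 mm wide; open, the fingers measure 117 mm over their backs; the gripper's body (75 mm by 190 mm) begins 51 mm behind the grasp point.
Start: joints at [1.309, 0.332, -0.065, 1.46, 0.022, 1.35, -0.088], TCP at [0.148, -0.607, 0.234] pointing down, gripper open.
Joint ranges: [-2.6, 2.6], [-0.5, 2.12], [-1.47, 1.34], [0.16, 2.42], [-1.27, 4.41], [0.06, 2.06], [-2.6, 2.6]. Speed limits (rad/s): [2.22, 2.22, 2.79, 2.79, 3.14, 3.14, 3.14].

### API

Orientations are given as a unit quaternion [x, y, z, w].
In Python, from bench import r gives the robot as it stands.
- The arm moves only by the shell command python3 -m pendant 'ROWS' [OPENING] [FORCE]. ROWS is JSON, a list of rows, each a list of 4 numbers: the shift along the tool's x, y, z in m, then the turn about the tool's z in rad. A call has 1 to 8 rows; each row shifts and turns the commanded pose from where the row before left it, along the tool's axes as they then stand; what a row does not reach is not made up. A row lasts 1/12 s, in which the tool goes at most 41.7 mm and 7.16 degrees, less where a joint would pass 70% of its speed; a pose out of reach is approached as far as the arm can. A call with a gripper value outside its range is refused whole. OPENING is the opening, from 0 (shut) to 1 (fully open), set as the call begins (- or left out, the last holds). The fingers move at their own pace and stop on an object; FORCE is the grip in N (left out, the last holds). Time passes only in rows, so rows that do not move let the fingers close. It gives the time, the measured TCP pose, the force, the opening and the grip force at its end, in the units of the state.
- r.read_state(): the state, without advancing time (a new reading comes with each control period).
- r.camera(name): name is "scene" or "top"; returns a dict with "img" (480x640x3 uint8, red, green, blue), "camera_matrix" (3x3 intrinsics, pixels), "xyz" and "attitude" of the camera in the world. Camera axes: x right, y down, z forward; pixel columns grow to the right and rows downward; lengths in m; the calibration is good to about 2 mm. A picture is of the moment at which its call begins. There is no depth.
- r.close_job(): hands the job in; it is judged then, once.
Trained networks look in the newest picture that a camera, given by its name, has taken for a name from the list of things; names that differ only in an ending like _2 or _b are one class to them, and where a whole thing is asked for, a point or a joint stands for the part that bears it (a point fixed in the world has none). Each returns a list of dicts, best first, with "score" (0 to 1); they miss things now and then, are a little off and sometimes report something else, mostly with a low value. They report only what shows in the picture. A call takes as long as a camera call. They do not tell look-alikes from the thing itself.
- r.outline_of(thing, camera): "mask" (480x640 bool, what is visible of it) and "bbox" ([centre column, centre row, width, height] in pixels, round what is visible of it).
The state is a dict: "time": time; "joint_positions": joint angles; "joint_vel": joint speeds; "joint_torque": joint torques, N m; "ee_pos": TCP position; "eef_rot": TCP orientation; "ft_force": force on the tool from outside, world axes, zero at the start; "torque": the same for the moment, N m; "width": finger opening in m; "grip_force": force on a finger pad.
Only numpy, scipy, OpenCV 4.12 (cv2) and the standard library are available. Lean on these libraries where they do the work, as an engineer would, in place of code of your own. Each camera call takes 0.05 s, during which the arm holds its last target. There are 200 camera calls.

## Working session

There is one attempt and no reset: what is moved stays moved. The work goes in short steps, Python scripts to look and compute and a shell command to move; the robot and the scene stay as the last step left them, time stands still between calls to the robot, and variables do not carry over. Pictures are saved under pics/ and viewed, at most 10 in all, crops included, and the job is handed in when it is done.

```bash
mkdir -p pics; ls; python3 - <<'E'
from bench import r
import cv2,numpy as np
for c in ("scene","top"):
    d=r.camera(c); cv2.imwrite(f"pics/{c}0.png",d["img"][:,:,::-1]); print(c,d["camera_matrix"],d["xyz"],d["attitude"])
    for t in ("base","carrier","pin_right","pin_left","pin_end","cam_knob"):
        print(t,[(round(o["score"],2),[int(v) for v in o["bbox"]]) for o in r.outline_of(t,c)][:4])
s=r.read_state();print(s["time"],s["ee_pos"],s["eef_rot"],s["width"],s["ft_force"])
E
```

```text
pics
scene [[623.4028074    0.         308.70124957]
 [  0.         623.4028074  239.32725871]
 [  0.           0.           1.        ]] [ 1.30194347 -0.43176778  1.44778494] [ 0.82133965  0.49012302 -0.15301394 -0.24853036]
base [(0.78, [344, 274, 149, 119])]
carrier [(0.97, [341, 262, 61, 41]), (0.95, [176, 341, 64, 55]), (0.94, [230, 228, 59, 26]), (0.8, [349, 175, 43, 40])]
pin_right [(0.45, [311, 257, 29, 10])]
pin_left []
pin_end []
cam_knob [(0.73, [312, 259, 25, 11])]
top [[615.38385617   0.         330.94337307]
 [  0.         615.38385617 246.29853892]
 [  0.           0.           1.        ]] [ 0.36268019 -0.01252053  1.78961825] [-0.70441547  0.70851337 -0.03215047  0.02782065]
base [(0.61, [310, 219, 121, 107])]
carrier [(0.85, [310, 223, 58, 17]), (0.83, [377, 319, 49, 53]), (0.8, [241, 322, 58, 42]), (0.6, [465, 232, 56, 30])]
pin_right []
pin_left []
pin_end []
cam_knob [(0.68, [329, 237, 27, 9]), (0.29, [307, 222, 59, 19])]
0.7 [ 0.14788245 -0.60729678  0.23360739] [9.92878661e-01 1.19130002e-01 2.03147973e-05 7.67563607e-05] 0.08706853526314931 [ 0.10565411 -0.23036267  0.20476293]
```

View pics/top0.png

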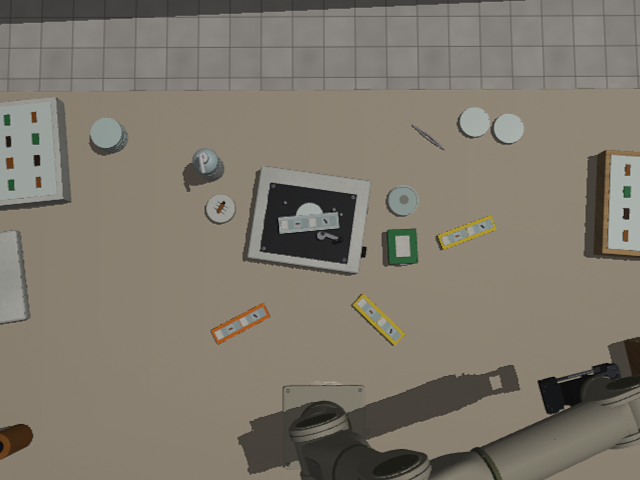

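View pics/scene0.png

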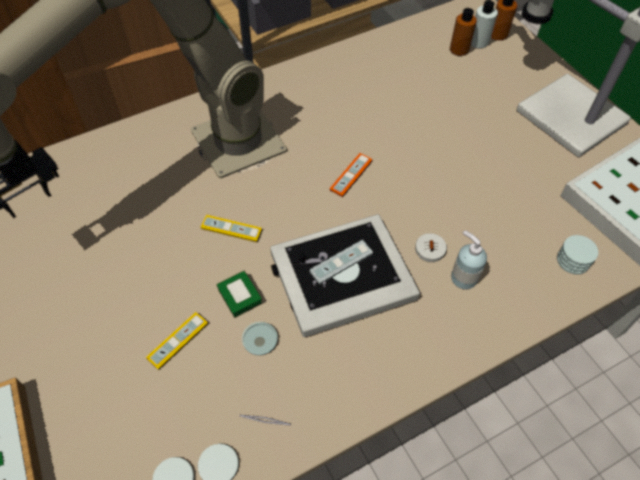

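The silver carrier is at top pixel (310,223), on the base. The look-alikes are yellow at (467,232) and (379,319), and orange at (241,324), all on the bench. The silver (aluminium) one fits the description. I'll confirm it with an enlarged crop.

```bash
cat > h.py <<'E'
from bench import r
import cv2,numpy as np
from scipy.spatial.transform import Rotation as R
def ray(d,u,v,z):
    K=d["camera_matrix"];M=R.from_quat(d["attitude"]).as_matrix()
    w=M@np.linalg.solve(K,[u,v,1.]);o=np.array(d["xyz"]);return o+w*(z-o[2])/w[2]
def proj(d,P):
    K=d["camera_matrix"];M=R.from_quat(d["attitude"]).as_matrix()
    p=(np.atleast_2d(P)-d["xyz"])@M@K.T;return p[:,:2]/p[:,2:]
def crop(d,x,y,w,h,k,name):
    cv2.imwrite(name,cv2.resize(d["img"][y:y+h,x:x+w,::-1],None,fx=k,fy=k,interpolation=cv2.INTER_CUBIC))
E
python3 - <<'E'
from h import *
d=r.camera("top"); crop(d,240,160,135,118,5,"pics/c1.png")
s=r.camera("scene"); crop(s,262,205,160,130,5,"pics/c2.png")
for n,dd in (("top",d),("scene",s)):
  for t in ("base","carrier"):
    m=r.outline_of(t,n)[0]["mask"].astype(np.uint8)
    c=max(cv2.findContours(m,0,2)[0],key=cv2.contourArea)
    b=cv2.boxPoints(cv2.minAreaRect(c)); print(n,t,b.round(1).tolist(),[ray(dd,*p,.056 if t=="base" else .0695).round(4)[:2].tolist() for p in b])
E
```

```text
top base [[245.89999389648438, 259.0], [259.29998779296875, 164.89999389648438], [375.5, 181.5], [362.1000061035156, 275.6000061035156]] [[0.4755, 0.2166], [0.7447, 0.1797], [0.695, -0.1519], [0.4268, -0.1107]]
top carrier [[209.6999969482422, 330.29998779296875], [261.70001220703125, 302.29998779296875], [269.5, 316.8999938964844], [217.5, 344.8999938964844]] [[0.2774, 0.3138], [0.3538, 0.1701], [0.3132, 0.1482], [0.2372, 0.2917]]
scene base [[265.0, 247.60000610351562], [390.20001220703125, 206.8000030517578], [420.3999938964844, 299.29998779296875], [295.20001220703125, 340.1000061035156]] [[0.4393, -0.1135], [0.4837, 0.2527], [0.7669, 0.1629], [0.7158, -0.1668]]
scene carrier [[145.39999389648438, 357.29998779296875], [195.5, 310.79998779296875], [207.6999969482422, 323.8999938964844], [157.60000610351562, 370.3999938964844]] [[0.5919, -0.5019], [0.5339, -0.3501], [0.5813, -0.3376], [0.6365, -0.4881]]
```

View pics/c1.png

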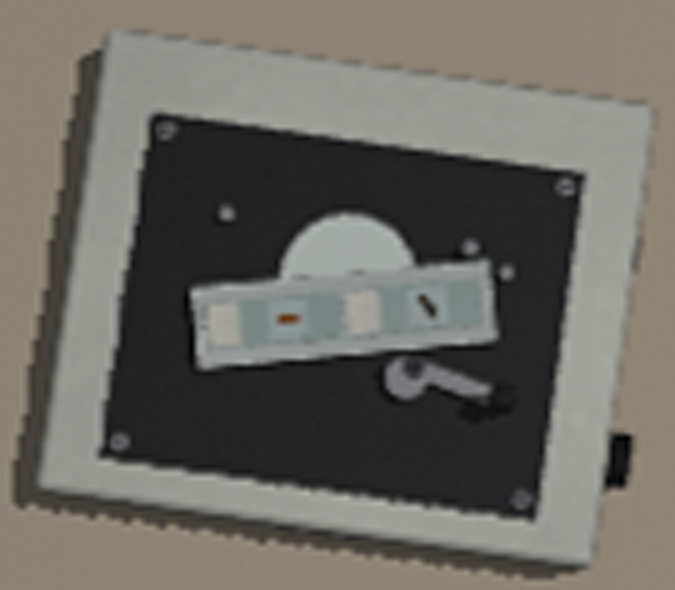

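View pics/c2.png

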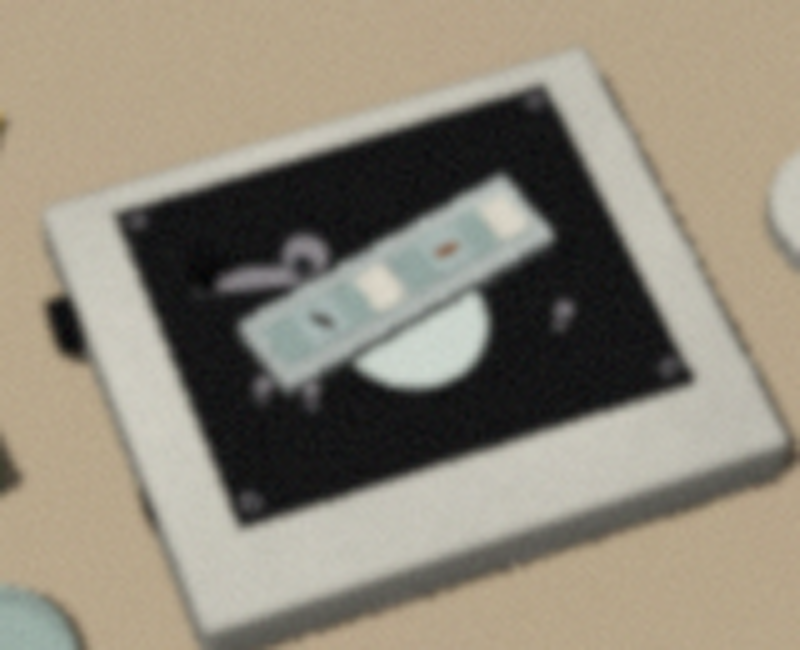

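The crops confirm it: the silver carrier lies on the black plate, with top-crop corners at (192,288), (490,262), (497,338) and (200,368). The pins are at (227,213), (471,247) and (507,271), and the cam knob is near (490,395). Next I'll fit the poses.

```bash
cat > fit.py <<'E'
from h import *
from scipy.optimize import least_squares
d=r.camera("top");s=r.camera("scene")
pt=lambda p,o:(np.array(p,float)+.5)/5-.5+o
ot=np.array([240,160]);os_=np.array([262,205])
B=np.array([[135,160,56],[135,-160,56],[-135,160,56],[-135,-160,56],[34,73,72],[34,-66,72],[23,-88,72]])/1e3
bt=pt([[112,32],[652,103],[40,487],[590,565],[227,213],[471,247],[507,271]],ot)
bs=pt([[790,445],[205,640],[583,48],[45,215],[569,303],[311,384],[264,378]],os_)
C=np.array([[0,168,13.5],[0,0,13.5],[-46,0,13.5],[-46,168,13.5]])/1e3
ct=pt([[192,288],[490,262],[497,338],[200,368]],ot);cs=pt([[553,238],[290,388],[240,325],[507,176]],os_)
T=lambda P,x,y,a:np.c_[P[:,:2]@np.array([[np.cos(a),np.sin(a)],[-np.sin(a),np.cos(a)]])+[x,y],P[:,2]]
f=lambda p,P,z,a,b:np.r_[proj(d,T(P+[0,0,z],*p))-a,proj(s,T(P+[0,0,z],*p))-b].ravel()
qb=least_squares(f,[.58,.03,-.1],args=(B,0,bt,bs),loss="soft_l1");qc=least_squares(f,[.58,-.05,.1],args=(C,.056,ct,cs),loss="soft_l1")
print(qb.x,qc.x,np.degrees(qc.x[2]-qb.x[2]));print(qb.fun.reshape(-1,2).round(1).tolist(),qc.fun.reshape(-1,2).round(1).tolist())
b=qb.x;inv=lambda P:(P[:,:2]-b[:2])@np.array([[np.cos(b[2]),-np.sin(b[2])],[np.sin(b[2]),np.cos(b[2])]])
print("carrier corners in base",(inv(T(C,*qc.x))*1e3).round(1).tolist());print("world",T(C,*qc.x).round(4).tolist())
print("knob0 top",[(inv(np.array([ray(d,*pt([498,393],ot),.094)]))*1e3).round(1).tolist()])
np.save("b.npy",b);np.save("c.npy",qc.x)
E
python3 fit.py
```

```text
[ 0.59105581  0.03825496 -0.14662069] [ 0.60833734 -0.04184525  0.08666296] 13.366168357623902
[[-1.7, -2.3], [1.2, -0.8], [-1.6, 0.1], [0.7, 0.4], [-0.1, -0.4], [-0.1, -0.3], [-0.1, -0.2], [1.2, -2.4], [-0.4, -2.1], [0.3, -3.1], [-2.0, -3.4], [-1.3, 0.9], [-0.1, 0.8], [-0.3, 1.0]] [[-0.2, -0.6], [-0.4, -0.9], [-0.2, 0.1], [-0.4, -0.5], [0.0, -0.5], [-0.5, 0.1], [-0.4, -0.3], [-1.0, -0.2]]
carrier corners in base [[-10.0, 86.7], [28.8, -76.7], [-16.0, -87.3], [-54.8, 76.1]]
world [[0.5938, 0.1255, 0.0135], [0.6083, -0.0418, 0.0135], [0.5625, -0.0458, 0.0135], [0.548, 0.1215, 0.0135]]
knob0 top [[[-48.8, -92.7]]]
```

```bash
python3 -m pendant '[[0,0,0,0.1],[0,0,0,0.1],[0,0,0,0.1],[0.03,0,0,0.085],[0.036,0,0,0],[0.036,0,0,0],[0.036,0,0,0],[0.036,0,0,0]]' 0 20
python3 -m pendant '[[0.038,-0.02,0,0],[0.037,-0.035,0,0],[0,-0.04,0,0],[0,-0.04,0,0],[0,-0.04,0,0],[0,-0.04,0,0],[0,-0.04,0,0],[0,-0.04,0,0]]'
python3 -m pendant '[[0,-0.04,0,0],[0,-0.04,0,0],[0,-0.04,0,0],[0,-0.04,0,0],[0,-0.04,0,0],[0,-0.04,0,0],[0,-0.04,0,0],[0,-0.04,0,0]]'
python3 -m pendant '[[0,-0.04,0,0],[0,-0.04,0,0],[0,-0.04,0,0],[0,-0.02,0,0],[0,0,0,0],[0,0,0,0]]'
```

```text
time: 1.77
ee_pos: [0.3219, -0.6301, 0.2337]
eef_rot: [0.997, -0.073, 0.0, 0.0]
ft_force: [0.2, -1.0, -0.1]
width: 0.0419
grip_force: 0.0
time: 2.43
ee_pos: [0.4286, -0.353, 0.2337]
eef_rot: [0.997, -0.073, 0.0, 0.0]
ft_force: [0.8, -0.0, 0.1]
width: 0.001
grip_force: 0.0
time: 3.1
ee_pos: [0.4752, -0.0365, 0.2339]
eef_rot: [0.997, -0.073, 0.0, 0.0]
ft_force: [1.2, -0.3, 1.1]
width: 0.0005
grip_force: 0.0
time: 3.6
ee_pos: [0.4955, 0.1014, 0.2335]
eef_rot: [0.997, -0.072, -0.0, -0.0]
ft_force: [0.1, -0.4, -0.4]
width: 0.0006
grip_force: 0.0
```

```bash
cat > st.py <<'E'
from h import *
b=np.load("b.npy");s=r.read_state();p=s["ee_pos"];M=R.from_quat(s["eef_rot"]).as_matrix();c,n=np.cos(b[2]),np.sin(b[2])
bx=lambda v:np.array([c*v[0]+n*v[1],-n*v[0]+c*v[1]])
print("t",round(s["time"],2),"base xy mm",(bx(p[:2]-b[:2])*1e3).round(1),"z",round(p[2]*1e3,1),"yaw err",round(np.degrees(np.arctan2(M[1,0],M[0,0])-b[2]),2),"tilt",(M[:2,2]).round(3),"F base",bx(s["ft_force"]).round(2),"Fz",round(s["ft_force"][2],2),"w",round(s["width"],4))
E
python3 st.py
```

```text
t 3.6 base xy mm [-103.7   48.5] z 233.5 yaw err 0.18 tilt [-0.  0.] F base [ 0.12 -0.39] Fz -0.36 w 0.0006
```

```bash
python3 -m pendant '[[0,-0.0095,0.035,0],[0,0,0.035,0],[0,0,0.035,0],[0,0,0.03,0],[0,0,0.017,0],[0,0,0.010,0],[0,0,0,0],[0,0,0,0]]'
python3 -m pendant '[[0.01,0,0,0],[0.01,0,0,0],[0.006,0,0,0],[0.002,0,0,0],[0,0,0,0],[0,0,0,0]]'; python3 st.py
python3 - <<'E'
from h import *
d=r.camera("top"); crop(d,240,160,135,118,5,"pics/c3.png")
E
```

```text
time: 4.27
ee_pos: [0.4975, 0.1089, 0.0721]
eef_rot: [0.997, -0.074, 0.0, 0.0]
ft_force: [0.5, 0.6, 1.3]
width: 0.0006
grip_force: 0.0
time: 4.77
ee_pos: [0.5248, 0.1056, 0.0715]
eef_rot: [0.997, -0.073, -0.0, -0.0]
ft_force: [-0.0, -0.1, -0.4]
width: 0.0009
grip_force: 0.0
t 4.77 base xy mm [-75.4  57. ] z 71.5 yaw err 0.03 tilt [-0.  0.] F base [-0.03 -0.07] Fz -0.35 w 0.0009
```

View pics/c3.png

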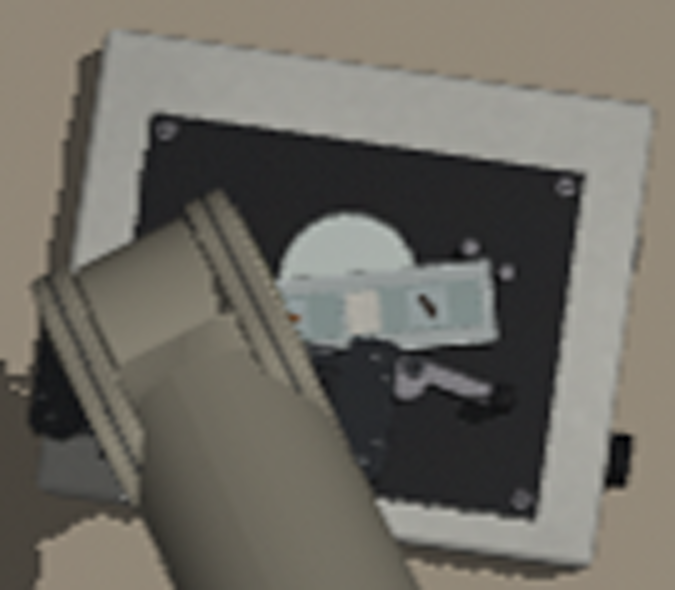

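The arm hides the left end of the carrier. The right end at crop (490,262) hasn't moved. I'll feel forward for contact.

```bash
python3 -m pendant '[[0.003,0,0,0],[0.002,0,0,0],[0.001,0,0,0],[0.001,0,0,0],[0,0,0,0]]' >/dev/null; python3 st.py
python3 -m pendant '[[0.001,0,0,0],[0.001,0,0,0],[0,0,0,0]]'>/dev/null; python3 st.py
python3 -m pendant '[[0.001,0,0,0],[0.001,0,0,0],[0,0,0,0]]'>/dev/null; python3 st.py
```

```text
t 5.23 base xy mm [-68.3  56.8] z 71.5 yaw err 0.02 tilt [ 0. -0.] F base [ 0.04 -0.21] Fz 1.13 w 0.0005
t 5.48 base xy mm [-66.2  56.8] z 71.6 yaw err 0.02 tilt [ 0. -0.] F base [0.35 1.22] Fz -0.34 w 0.0005
t 5.73 base xy mm [-64.5  56.9] z 71.5 yaw err 0.03 tilt [-0.  0.] F base [-1.01 -0.39] Fz 0.75 w 0.0003
```

```bash
for i in 1 2 3; do :; done; python3 -m pendant '[[0.001,0.0002,0,0],[0.001,0.0002,0,0],[0.001,0.0002,0,0]]'>/dev/null; python3 st.py
python3 -m pendant '[[0.001,0.0003,0,0],[0.001,0.0003,0,0],[0.001,0.0003,0,0]]'>/dev/null; python3 st.py
python3 -m pendant '[[0.001,0.0003,0,0],[0.001,0.0003,0,0],[0.001,0.0003,0,0]]'>/dev/null; python3 st.py
```

```text
t 5.98 base xy mm [-61.4  56.3] z 71.5 yaw err 0.03 tilt [-0. -0.] F base [-2.16  0.16] Fz 0.8 w 0.0004
t 6.23 base xy mm [-58.3  55.3] z 71.5 yaw err 0.02 tilt [ 0. -0.] F base [-0.69  0.87] Fz 0.11 w 0.0005
t 6.48 base xy mm [-55.3  54.4] z 71.5 yaw err 0.02 tilt [ 0. -0.] F base [-1.62  0.93] Fz 0.73 w 0.0004
```

```bash
python3 -m pendant '[[0.001,0.0004,0,0],[0.001,0.0004,0,0],[0.001,0.0004,0,0]]'>/dev/null; python3 st.py
python3 -m pendant '[[0.001,0.0004,0,0],[0.001,0.0004,0,0],[0.001,0.0004,0,0]]'>/dev/null; python3 st.py
python3 - <<'E'
from h import *
d=r.camera("top"); s=r.camera("scene")
a=cv2.resize(d["img"][190:260,295:360],(400,430),interpolation=cv2.INTER_CUBIC);b=cv2.resize(s["img"][215:295,295:385],(400,356),interpolation=cv2.INTER_CUBIC)
o=np.zeros((430,800,3),np.uint8);o[:,:400]=a;o[:356,400:]=b;cv2.imwrite("pics/c4.png",o[:,:,::-1])
E
```

```text
t 6.73 base xy mm [-52.4  53.2] z 71.5 yaw err 0.02 tilt [-0. -0.] F base [-0.66  1.46] Fz 0.44 w 0.0002
t 6.98 base xy mm [-49.3  52. ] z 71.6 yaw err 0.02 tilt [ 0. -0.] F base [-1.72  1.09] Fz 0.3 w 0.0005
```

View pics/c4.png

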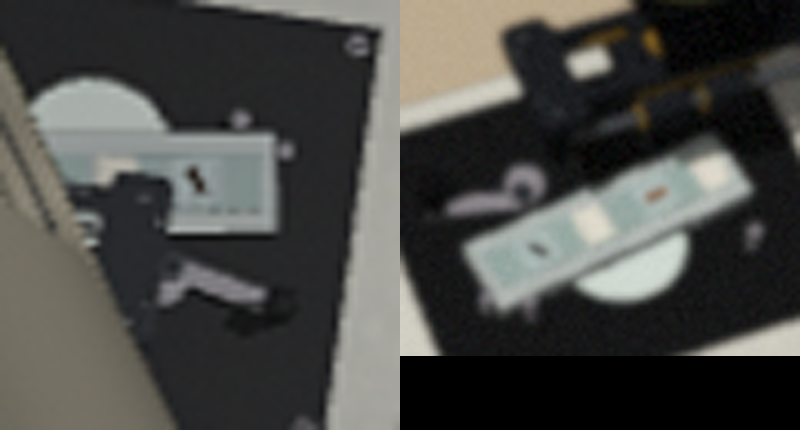

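The carrier has turned and its right end (275,150, left half) is almost at the end pin (287,150). I'll carry on.

```bash
for k in 1; do python3 -m pendant '[[0.001,0.0003,0,0],[0.001,0.0003,0,0],[0.001,0.0003,0,0],[0.001,0.0003,0,0]]'>/dev/null; python3 st.py
python3 -m pendant '[[0.001,0.0003,0,0],[0.001,0.0003,0,0],[0.001,0.0003,0,0],[0.001,0.0003,0,0]]'>/dev/null; python3 st.py
python3 -m pendant '[[0.001,0.0002,0,0],[0.001,0.0002,0,0],[0.001,0.0002,0,0]]'>/dev/null; python3 st.py; done
```

```text
t 7.42 base xy mm [-45.3  50.9] z 71.5 yaw err 0.03 tilt [ 0. -0.] F base [-0.93 -0.06] Fz -0.59 w 0.0005
t 7.75 base xy mm [-41.3  49.6] z 71.5 yaw err 0.02 tilt [-0. -0.] F base [-2.12  1.5 ] Fz 0.64 w 0.0005
t 8.0 base xy mm [-38.3  49. ] z 71.5 yaw err 0.03 tilt [ 0. -0.] F base [-1.1   0.72] Fz 0.48 w 0.0003
```

```bash
python3 -m pendant '[[0.001,0.0002,0,0],[0.001,0.0002,0,0],[0.001,0.0002,0,0],[0.001,0.0002,0,0]]'>/dev/null; python3 st.py
python3 -m pendant '[[0.001,0.0002,0,0],[0.001,0.0002,0,0],[0.001,0.0002,0,0]]'>/dev/null; python3 st.py
python3 -m pendant '[[0.0007,0.0002,0,0],[0.0007,0.0002,0,0]]'>/dev/null; python3 st.py
python3 -m pendant '[[0.0007,0.0002,0,0],[0.0007,0.0002,0,0]]'>/dev/null; python3 st.py
```

```text
t 8.33 base xy mm [-34.4  48.3] z 71.5 yaw err 0.03 tilt [-0. -0.] F base [-1.61  1.27] Fz 0.28 w 0.0004
t 8.58 base xy mm [-31.3  47.7] z 71.5 yaw err 0.03 tilt [-0. -0.] F base [-1.08  0.68] Fz -0.58 w 0.0007
t 8.75 base xy mm [-29.9  47.3] z 71.5 yaw err 0.03 tilt [ 0. -0.] F base [-2.51  2.39] Fz 0.41 w 0.0004
t 8.92 base xy mm [-28.9  46.9] z 71.5 yaw err 0.03 tilt [-0.001  0.   ] F base [-6.4   2.02] Fz 1.77 w 0.0006
```

```bash
python3 -m pendant '[[0,0,0,0],[0,0,0,0],[0,0,0,0]]'>/dev/null; python3 st.py
python3 -m pendant '[[0.0002,0,0,0],[0,0,0,0],[0,0,0,0]]'>/dev/null; python3 st.py
python3 - <<'E'
from h import *
d=r.camera("top"); s=r.camera("scene")
a=cv2.resize(d["img"][190:260,295:360],(400,430),interpolation=cv2.INTER_CUBIC);b=cv2.resize(s["img"][215:295,295:385],(400,356),interpolation=cv2.INTER_CUBIC)
o=np.zeros((430,800,3),np.uint8);o[:,:400]=a;o[:356,400:]=b;cv2.imwrite("pics/c5.png",o[:,:,::-1])
E
```

```text
t 9.17 base xy mm [-28.9  47. ] z 71.5 yaw err 0.04 tilt [-0. -0.] F base [-3.79  0.31] Fz 1.9 w 0.0004
t 9.42 base xy mm [-28.9  47. ] z 71.5 yaw err 0.04 tilt [-0.001 -0.   ] F base [-5.89  1.18] Fz 1.81 w 0.0002
```

View pics/c5.png

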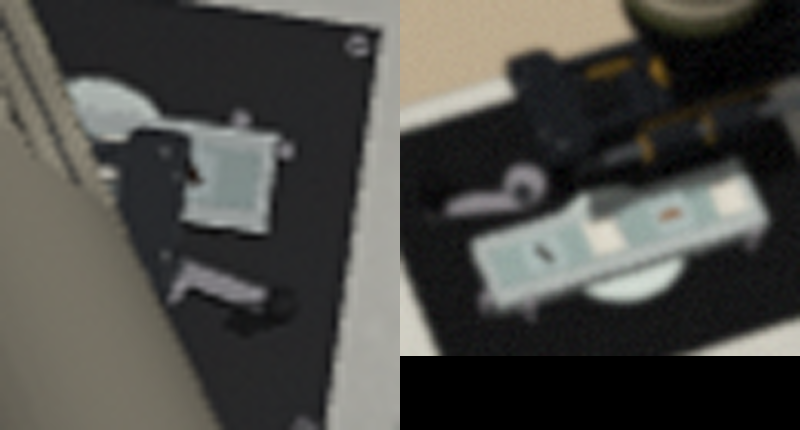

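All three contacts look closed: side pins at (755,235) and (530,305) and end pin at (487,297) in the right half. The finger has stalled at x = -28.9 while the force rises. I'll press a little harder and lean right.

```bash
python3 -m pendant '[[0.0002,0.0003,0,0],[0,0.0003,0,0],[0,0,0,0]]'>/dev/null; python3 st.py
python3 -m pendant '[[0.0002,0.0002,0,0],[0,0,0,0]]'>/dev/null; python3 st.py
python3 -m pendant '[[0,0,0,0],[0,0,0,0]]'>/dev/null; python3 st.py
```

```text
t 9.77 base xy mm [-28.8  46.9] z 71.5 yaw err 0.06 tilt [-0.001  0.001] F base [-6.57  3.17] Fz 2.5 w 0.0002
t 9.93 base xy mm [-28.8  46.9] z 71.5 yaw err 0.08 tilt [-0.001  0.001] F base [-6.29  3.87] Fz 2.46 w 0.0007
t 10.1 base xy mm [-28.8  46.9] z 71.5 yaw err 0.08 tilt [-0.001  0.001] F base [-6.28  3.71] Fz 2.97 w 0.0004
```

```bash
python3 -m pendant '[[-0.003,0,0,0],[-0.005,0.0,0,0],[0,0.015,0,0],[0,0.015,0,0],[0,0.013,0,0],[0.003,0,0,0],[0.002,0,0,0],[0,0,0,0]]'>/dev/null; python3 st.py
python3 -m pendant '[[0.001,0,0,0],[0.0007,0,0,0],[0.0003,0,0,0],[0,0,0,0]]'>/dev/null; python3 st.py
```

```text
t 10.77 base xy mm [-30.4   3.5] z 71.8 yaw err 0.02 tilt [0.001 0.   ] F base [ 0.3 -0.3] Fz 0.09 w 0.0003
t 11.1 base xy mm [-29.1   3.6] z 71.5 yaw err 0.06 tilt [-0.  0.] F base [-1.07 -0.14] Fz -0.56 w -0.0001
```

```bash
python3 -m pendant '[[0.0004,0.0001,0,0],[0.0002,0.0001,0,0],[0,0,0,0]]'>/dev/null; python3 st.py
python3 -m pendant '[[0.0003,0.0001,0,0],[0.0001,0.0001,0,0],[0,0,0,0]]'>/dev/null; python3 st.py
python3 -m pendant '[[0.0003,0.0001,0,0],[0.0001,0.0001,0,0],[0,0,0,0]]'>/dev/null; python3 st.py
```

```text
t 11.35 base xy mm [-29.    3.5] z 71.5 yaw err 0.07 tilt [-0.001  0.   ] F base [-2.99  2.22] Fz 1.56 w 0.0004
t 11.6 base xy mm [-28.9   3.4] z 71.4 yaw err 0.07 tilt [-0.002  0.001] F base [-5.98  2.88] Fz 2.94 w 0.0004
t 11.85 base xy mm [-28.9   3.4] z 71.4 yaw err 0.09 tilt [-0.002  0.001] F base [-8.    3.21] Fz 4.76 w 0.0008
```

The carrier is seated firmly: 6.3 N at the left, 8 N in the middle, and no further movement. I'll back off, rise, go to the far side of the knob and take a look.

```bash
python3 -m pendant '[[-0.003,0,0,0],[-0.006,0,0,0],[0,0,-0.03,0],[0,0,-0.03,0],[0,0.035,0,0],[0,0.035,0,0],[0.012,0.028,0,0],[0,0,0,0]]'>/dev/null; python3 st.py
python3 - <<'E'
from h import *
d=r.camera("top"); s=r.camera("scene")
a=cv2.resize(d["img"][190:260,275:340],(400,430),interpolation=cv2.INTER_CUBIC);b=cv2.resize(s["img"][215:295,295:385],(400,356),interpolation=cv2.INTER_CUBIC)
o=np.zeros((430,800,3),np.uint8);o[:,:400]=a;o[:356,400:]=b;cv2.imwrite("pics/c6.png",o[:,:,::-1])
E
```

```text
t 12.52 base xy mm [ -23.1 -103.6] z 131.7 yaw err -0.49 tilt [ 0.001 -0.004] F base [ 0.15 -0.99] Fz -0.03 w 0.0005
```

View pics/c6.png

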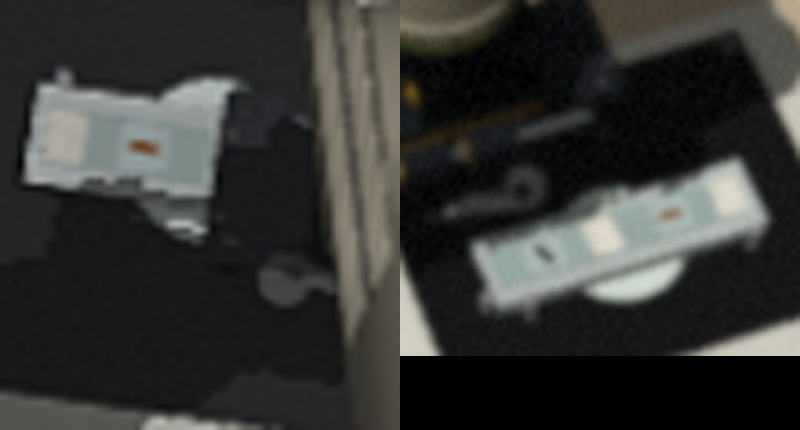

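The carrier sits home on all three pins, with the left pin at (65,75) in the left half. Now I'll lower behind the knob and swing the cam, first towards -x.

```bash
python3 -m pendant '[[0.003,-0.008,0,0],[0,0,0,0],[0,0,0.025,0],[0,0,0.015,0],[0,0,0.0055,0],[0,0,0,0]]'>/dev/null; python3 st.py
python3 -m pendant '[[-0.003,0,0,0],[-0.003,0,0,0],[-0.002,0,0,0],[-0.002,0,0,0]]'>/dev/null; python3 st.py
python3 -m pendant '[[-0.003,-0.001,0,0],[-0.003,-0.001,0,0],[-0.003,-0.001,0,0],[-0.003,-0.001,0,0]]'>/dev/null; python3 st.py
```

```text
t 13.12 base xy mm [-22.6 -86.4] z 84.8 yaw err 0.13 tilt [-0.002  0.001] F base [-0.82 -0.39] Fz -0.25 w 0.0004
t 13.45 base xy mm [-31.4 -87.4] z 86.9 yaw err 0.03 tilt [ 0.001 -0.   ] F base [0.57 0.31] Fz -1.29 w 0.0004
t 13.78 base xy mm [-43.7 -83.5] z 86.3 yaw err 0.02 tilt [ 0.001 -0.   ] F base [ 1.02 -1.1 ] Fz 0.1 w 0.0004
```

```bash
python3 -m pendant '[[-0.004,-0.002,0,0],[-0.004,-0.003,0,0],[-0.004,-0.003,0,0],[-0.004,-0.003,0,0],[0,0,0,0]]'>/dev/null; python3 st.py
python3 - <<'E'
from h import *
d=r.camera("scene"); crop(d,262,205,110,90,7,"pics/c7.png")
E
```

```text
t 14.2 base xy mm [-60.5 -71.4] z 86.0 yaw err 0.1 tilt [-0.  0.] F base [0.26 0.05] Fz 0.92 w 0.0006
```

View pics/c7.png

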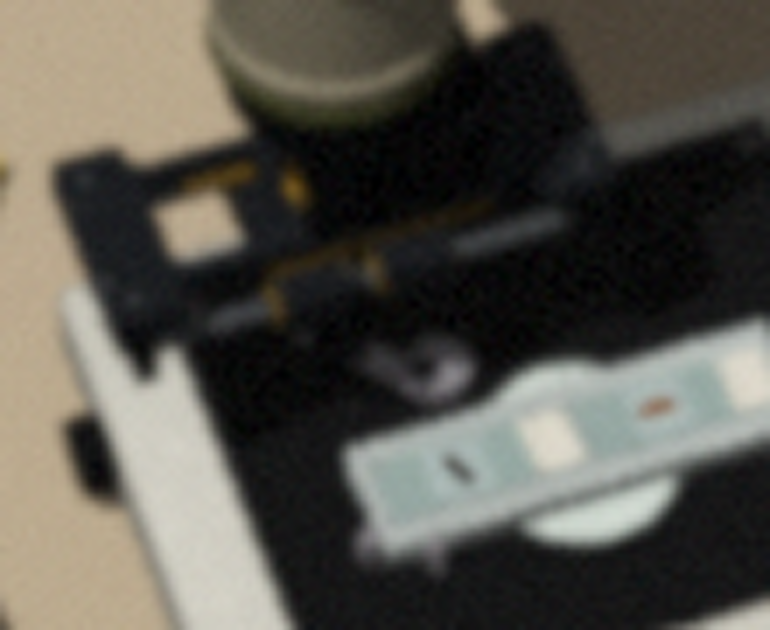

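The lever now points mostly towards the robot (crop 400,360). I'll go round to the right of the knob and push left.

```bash
python3 -m pendant '[[0.006,0,0,0],[0,0.022,0,0],[0,0.022,0,0],[0,0.0,0,0],[-0.017,0,0,0],[-0.017,0,0,0],[0,0,0,0]]'>/dev/null; python3 st.py
python3 -m pendant '[[0,-0.006,0,0],[0,-0.006,0,0],[0,-0.006,0,0],[0,-0.004,0,0],[0,-0.004,0,0],[0,-0.004,0,0]]'>/dev/null; python3 st.py
```

```text
t 14.83 base xy mm [ -89.7 -116.7] z 85.5 yaw err 0.01 tilt [-0.002 -0.   ] F base [-0.3   0.22] Fz 0.05 w 0.0005
t 15.33 base xy mm [-88.2 -86.9] z 85.6 yaw err 0.01 tilt [-0.002 -0.001] F base [-3.23 -4.29] Fz -0.09 w 0.0004
```

```bash
python3 -m pendant '[[0,-0.004,0,0],[0,-0.004,0,0],[0,-0.004,0,0]]'>/dev/null; python3 st.py
python3 -m pendant '[[0,-0.005,0,0],[0,-0.005,0,0],[0,-0.005,0,0],[0,-0.005,0,0]]'>/dev/null; python3 st.py
```

```text
t 15.58 base xy mm [-87.6 -74.2] z 85.9 yaw err 0.03 tilt [-0. -0.] F base [-1.92 -1.93] Fz 0.79 w 0.0003
t 15.92 base xy mm [-87.5 -53.8] z 86.1 yaw err 0.04 tilt [0. 0.] F base [ 0.2  -1.44] Fz -0.58 w 0.0008
```

```bash
python3 -m pendant '[[0.001,-0.005,0,0],[0.002,-0.005,0,0],[0.002,-0.005,0,0],[0.002,-0.004,0,0],[0,0,0,0]]'>/dev/null; python3 st.py
python3 -m pendant '[[-0.001,0.006,0,0],[-0.018,0,0,0],[-0.018,0,0,0],[0,0,0,0],[0,-0.02,0,0],[0,-0.02,0,0],[0,0,0,0]]'>/dev/null; python3 st.py
```

```text
t 16.33 base xy mm [-80.  -34.4] z 86.2 yaw err 0.08 tilt [0.001 0.001] F base [-0.35  0.49] Fz 0.49 w 0.0007
t 16.92 base xy mm [-117.3    1.6] z 86.6 yaw err 0.2 tilt [0.002 0.002] F base [-0.16  1.2 ] Fz -0.03 w 0.0007
```

```bash
python3 -m pendant '[[0.006,0,0,0],[0.006,0,0,0],[0.005,0,0,0],[0.004,0,0,0],[0.004,0,0,0],[0.004,0,0,0]]'>/dev/null; python3 st.py
python3 -m pendant '[[0.003,0,0,0],[0.003,0,0,0],[0.002,0,0,0],[0.001,0,0,0]]'>/dev/null; python3 st.py
python3 -m pendant '[[0.0005,0,0,0],[0,0,0,0]]'>/dev/null; python3 st.py
```

```text
t 17.42 base xy mm [-93.1   3. ] z 85.2 yaw err 0.21 tilt [-0.009  0.006] F base [-29.27  23.7 ] Fz 16.19 w 0.0005
t 17.75 base xy mm [-86.1   9.4] z 85.5 yaw err 0.56 tilt [-0.01   0.012] F base [-32.22  36.97] Fz 14.9 w 0.0002
t 17.92 base xy mm [-85.6   9.9] z 85.6 yaw err 0.61 tilt [-0.009  0.013] F base [-30.67  36.78] Fz 13.3 w 0.0003
```

The force is too high, so I'm backing off to look.

```bash
python3 -m pendant '[[-0.01,-0.003,0,0],[-0.015,0,0,0],[0,-0.02,0,0],[0,-0.03,-0.03,0],[0,-0.035,-0.03,0],[0,-0.035,0,0],[0,-0.035,0,0],[0,0,0,0]]'>/dev/null; python3 st.py
python3 - <<'E'
from h import *
d=r.camera("top"); s=r.camera("scene")
a=cv2.resize(d["img"][190:260,285:350],(400,430),interpolation=cv2.INTER_CUBIC);b=cv2.resize(s["img"][215:295,295:385],(400,356),interpolation=cv2.INTER_CUBIC)
o=np.zeros((430,800,3),np.uint8);o[:,:400]=a;o[:356,400:]=b;cv2.imwrite("pics/c8.png",np.clip(o[:,:,::-1]*1.6,0,255))
E
```

```text
t 18.58 base xy mm [-105.   159.3] z 143.5 yaw err 0.36 tilt [0.001 0.004] F base [-1.48  0.36] Fz -0.94 w 0.0005[ WARN:0@1.668] global loadsave.cpp:1063 imwrite_ Unsupported depth image for selected encoder is fallbacked to CV_8U.
```

View pics/c8.png

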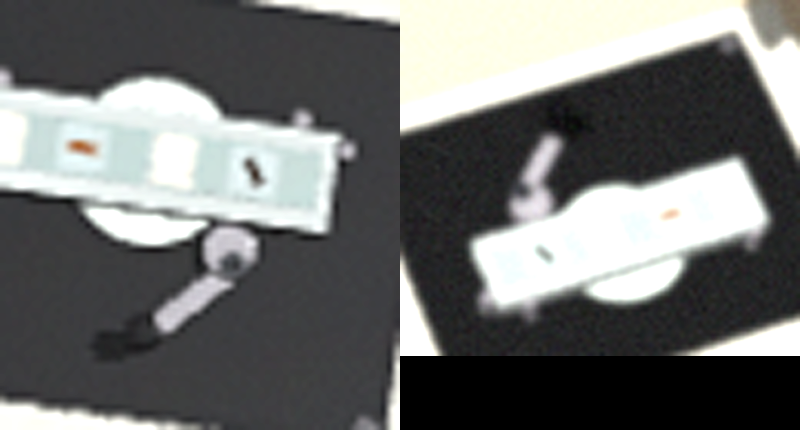

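The carrier is still home and the knob is at left-half (140,333), θ≈2.15. My finger sat too far left and wedged on the knob's left side. I'll redo the push centred on the knob.

```bash
python3 -m pendant '[[-0.005,0.04,0,0],[-0.005,0.04,0,0],[0,0.04,0,0],[0,0.035,0,0],[0,0.02,0.0,0],[0,0,0.02,0],[0,0,0,0]]'>/dev/null; python3 st.py
```

```text
t 19.27 base xy mm [-115.1  -26.6] z 120.3 yaw err -0.33 tilt [-0.003 -0.001] F base [-1.3   0.11] Fz -0.6 w 0.0004
```

```bash
python3 -m pendant '[[0,-0.01,0.02,0],[0,0,0.014,0],[0,0,0,0],[0,0,0,0]]'>/dev/null; python3 st.py
python3 -m pendant '[[0.004,0,0,0],[0.004,0,0,0],[0.003,0,0,0],[0.003,0,0,0],[0,0,0,0]]'>/dev/null; python3 st.py
```

```text
t 19.6 base xy mm [-114.5  -12.8] z 88.6 yaw err 0.02 tilt [-0.002  0.   ] F base [ 0.01 -0.41] Fz 0.58 w -0.0001
t 20.02 base xy mm [-99.2 -12.5] z 89.0 yaw err -0.0 tilt [0.001 0.   ] F base [-0.54 -0.2 ] Fz -0.17 w 0.0003
```

```bash
python3 -m pendant '[[0.002,-0.001,0,0],[0.002,-0.001,0,0],[0.002,-0.001,0,0]]'>/dev/null; python3 st.py
python3 -m pendant '[[0.002,-0.0015,0,0],[0.002,-0.0015,0,0]]'>/dev/null; python3 st.py
python3 -m pendant '[[0.002,-0.001,0,0],[0.002,-0.001,0,0]]'>/dev/null; python3 st.py
```

```text
t 20.27 base xy mm [-94.   -9.3] z 88.7 yaw err 0.03 tilt [ 0. -0.] F base [-1.02  0.34] Fz 1.64 w 0.0003
t 20.43 base xy mm [-90.3  -6.1] z 88.5 yaw err 0.04 tilt [-0.001  0.   ] F base [-3.62  1.42] Fz 1.91 w 0.0003
t 20.6 base xy mm [-86.9  -3. ] z 88.5 yaw err 0.1 tilt [-0.002  0.001] F base [-6.09  5.26] Fz 2.48 w 0.0003
```

```bash
cat > lev.py <<'E'
from h import *
b=np.load("b.npy");c,n=np.cos(b[2]),np.sin(b[2])
def sc(cam):
    d=r.camera(cam);g=d["img"].astype(np.float32).mean(2);o=[]
    for th in np.arange(0,2.75,.05):
        f=1.4-th;u=np.array([-np.cos(f),-np.sin(f)]);q=np.array([-.037,-.045])+np.outer(np.linspace(.02,.036,9),u)
        w=np.c_[b[0]+c*q[:,0]-n*q[:,1],b[1]+n*q[:,0]+c*q[:,1],np.full(9,.065)]
        p=proj(d,w).astype(np.float32);o.append((cv2.remap(g,p[:,:1],p[:,1:],1).mean(),round(th,2)))
    return sorted(o)[::-1][:4]
for k in("scene","top"):print(k,[(t,round(float(v))) for v,t in sc(k)])
E
python3 lev.py; python3 st.py
```

```text
scene [(np.float64(2.35), 134), (np.float64(2.4), 133), (np.float64(2.3), 128), (np.float64(2.45), 127)]
top [(np.float64(1.05), 125), (np.float64(1.1), 125), (np.float64(1.15), 123), (np.float64(1.0), 120)]
t 20.7 base xy mm [-86.7  -2.9] z 88.4 yaw err 0.11 tilt [-0.001  0.001] F base [-3.32  2.85] Fz 1.06 w 0.0002
```

The lever is turning (θ≈2.37), so I'll continue to the stop.

```bash
python3 -m pendant '[[0.0015,-0.001,0,0],[0.0015,-0.001,0,0],[0.0015,-0.001,0,0]]'>/dev/null; python3 st.py
python3 -m pendant '[[0.0015,-0.0009,0,0],[0.0015,-0.0009,0,0]]'>/dev/null; python3 st.py
python3 -m pendant '[[0.001,-0.0005,0,0],[0.001,-0.0005,0,0]]'>/dev/null; python3 st.py;python3 lev.py
```

```text
t 20.95 base xy mm [-82.4  -0.1] z 88.4 yaw err 0.1 tilt [-0.001  0.001] F base [-5.3   3.76] Fz 1.27 w 0.0007
t 21.12 base xy mm [-79.3   1.6] z 88.4 yaw err 0.1 tilt [-0.001  0.001] F base [-3.69  3.81] Fz -0.67 w 0.0004
t 21.28 base xy mm [-77.2   2.5] z 88.4 yaw err 0.09 tilt [-0.001  0.001] F base [-3.73  4.08] Fz -0.11 w 0.0006
scene [(np.float64(2.6), 133), (np.float64(2.55), 132), (np.float64(2.65), 129), (np.float64(2.5), 124)]
top [(np.float64(1.1), 120), (np.float64(1.05), 119), (np.float64(1.15), 119), (np.float64(1.85), 116)]
```

```bash
python3 -m pendant '[[0.001,-0.0004,0,0],[0.001,-0.0004,0,0]]'>/dev/null; python3 st.py
python3 -m pendant '[[0.0007,-0.0002,0,0],[0.0005,-0.0002,0,0],[0,0,0,0]]'>/dev/null; python3 st.py
python3 -m pendant '[[0.0005,-0.0002,0,0],[0.0005,-0.0002,0,0],[0,0,0,0]]'>/dev/null; python3 st.py; python3 lev.py
```

```text
t 21.55 base xy mm [-75.1   3.1] z 88.4 yaw err 0.08 tilt [-0.001  0.001] F base [-3.67  4.63] Fz -0.15 w 0.0002
t 21.8 base xy mm [-74.1   3.4] z 88.4 yaw err 0.08 tilt [-0.001  0.001] F base [-4.36  3.9 ] Fz 0.29 w 0.0005
t 22.05 base xy mm [-74.    3.5] z 88.3 yaw err 0.08 tilt [-0.003  0.   ] F base [-9.25  3.38] Fz 4.57 w 0.0003
scene [(np.float64(2.65), 135), (np.float64(2.7), 132), (np.float64(2.6), 131), (np.float64(2.55), 121)]
top [(np.float64(1.05), 115), (np.float64(1.1), 115), (np.float64(1.0), 114), (np.float64(1.9), 114)]
```

The finger has stalled at the stop (force rising, θ≈2.65). I'll retreat clear and verify.

```bash
python3 -m pendant '[[-0.002,0,0,0],[-0.01,0,0,0],[-0.015,0,0,0],[0,0,-0.03,0],[0,0,-0.035,0],[0,0.035,-0.035,0],[0,0.04,0,0],[0,0.04,0,0]]'>/dev/null
python3 -m pendant '[[0,0.04,0,0],[0,0.04,0,0],[0,0.04,0,0],[0,0.04,0,0],[0,0.04,0,0],[0,0.02,0,0],[0,0,0,0],[0,0,0,0]]'>/dev/null; python3 st.py; python3 lev.py
python3 - <<'E'
from h import *
b=np.load("b.npy");c,n=np.cos(b[2]),np.sin(b[2])
for k in("top","scene"):
    d=r.camera(k)
    # rectify to base frame at carrier-top height, 0.5 mm/px, bright plate outline
    X,Y=np.meshgrid(np.arange(-60,60,.5),np.arange(-130,130,.5),indexing="ij");x,y=X/1e3,Y/1e3
    p=proj(d,np.c_[(b[0]+c*x-n*y).ravel(),(b[1]+n*x+c*y).ravel(),np.full(x.size,.0695)]).astype(np.float32).reshape(*x.shape,2)
    g=cv2.remap(d["img"],p[...,0],p[...,1],1).mean(2)
    e=lambda a,lo,v:[round(float(v[i]),1) for i in [np.abs(np.diff(cv2.GaussianBlur(a[None].astype(np.float32),(9,1),2)[0])).argmax()]][0]
    xs=np.arange(-60,60,.5);ys=np.arange(-130,130,.5)
    near=lambda yy:e(g[50:120,int((yy+130)*2)-4:int((yy+130)*2)+4].mean(1),0,xs[50:])
    far=lambda yy:e(g[150:,int((yy+130)*2)-4:int((yy+130)*2)+4].mean(1),0,xs[150:])
    end=lambda lo,hi:e(g[120:160,int((lo+130)*2):int((hi+130)*2)].mean(0),0,ys[int((lo+130)*2):])
    print(k,"far x",[(yy,far(yy)) for yy in(-55,-45,55,60)],"near x",[(yy,near(yy)) for yy in (-75,60,75)],"right end",end(-110,-70),"left",end(70,110))
E
```

```text
t 23.48 base xy mm [ -99.9 -327.7] z 183.0 yaw err -0.15 tilt [ 0. -0.] F base [0.26 1.22] Fz 0.38 w 0.0005
scene [(np.float64(2.65), 139), (np.float64(2.6), 136), (np.float64(2.7), 135), (np.float64(2.55), 127)]
top [(np.float64(2.55), 127), (np.float64(2.6), 127), (np.float64(2.65), 126), (np.float64(2.5), 124)]
top far x [(-55, 28.0), (-45, 29.0), (55, 29.0), (60, 28.5)] near x [(-75, -18.0), (60, -17.5), (75, -17.0)] right end -84.5 left 84.5
scene far x [(-55, 31.5), (-45, 32.5), (55, 32.5), (60, 32.0)] near x [(-75, -17.5), (60, -17.5), (75, -16.0)] right end -85.5 left 85.0
```

The carrier is parallel and home (far side x≈30, right end y≈-84 to -85), the cam is at ≈2.62, and the arm is clear. I'll hand it in.

```bash
python3 -c "
from bench import r
print(r.close_job())"
```

```text
the job is handed in; nothing more can be done
None
```

The carrier is home on both side pins and the end pin (pressed at about 6 to 8 N) and the cam is locked at its stop; one mis-aimed push wedged the finger on the cam knob at up to about 50 N before I backed off, and the carrier stayed home. The job is handed in.

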